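Clip the last two tubes into a tube rotator

TASK

Finish loading the stopped tube rotator: click the thick tube that lies on the bench into the empty large clips and the slim tube into the empty slim clips, so that the rail runs thick, thick, slim, slim. Press each one fully home in both of its clips, cap at the raised end of the carrier, and let go. Do not push the blue-lidded box or the bench timer out of place.

Things in the scene. Friction and masses are not known exactly. Their poses are not given: they have to be found in the camera images.
- rotator: the tube rotator: white machine 410 mm wide, 135 deep, fixed, turned a little either way; drive housing 162 mm high at its left end, bearing post 130 mm high at its right end. Between them a tilted carrier with four clip pairs, left to right: large (full), large (empty), slim (empty), slim (full). Origin on the bench under the carrier's middle; x to the back, y left.
- carrier (a joint): tilt of the clip carrier about its spindle, rad: 0 level, positive tips the clips toward the robot, far end raised. It stands between 0.38 and 0.60 (22 to 34 degrees) and the geared drive holds it against pushing. The carrier is 268 mm long (along y); spindle 115 mm above the bench; the tubes' axes lie 36 mm from the spindle's.
- clip_large (a point): seat of the empty LARGE clip pair: where the thick tube's mid point lies when home. Axes: z square out of the carrier (tubes go in along -z), x along the tube up the slope to the raised end, y along the rails to the robot's left. A pair is two clips, 26 mm up and down the slope, each 12 mm wide; 40 mm between them is free for fingers, down to the spindle 28 mm below.
- clip_slim (a point): seat of the empty SLIM clip pair, 64 mm right (-y) of clip_large on the same rails; same axes and layout. Clip pairs stand 64 mm apart. Each clip has two sprung steel jaws with red flared lips, over a V saddle that stops the tube. Slim: mouth 11 mm, flared to 27 mm at 13 mm above the seat. Large: mouth 21 mm, flared to 36 mm at 16 mm above the seat.
- tube_50: THICK tube: whitish screw-cap tube, orange cap, 115 mm long, about 30 g; body 28 mm in diameter, straight for 87 mm; cap 35 mm in diameter, 13 long. Starts lying, cap away from the robot within 25 degrees; can roll. Origin on its underside at half length; -y points to the cap, z up as it lies. Its axis lies 16 mm above the origin, parallel to y within 0.03 rad.
- tube_15: SLIM tube: the same kind, orange cap, 120 mm long, about 20 g; body 16 mm in diameter, straight for 85 mm, then a long cone; cap 23 mm in diameter, 13 long. Starts lying beside the thick tube, cap also away from the robot; either of the two may be nearer the rotator. Origin and axes as for the thick tube, but its axis lies 10 mm above the origin.
- tube_50_mid (a point): point on the thick tube's axis in the middle of its straight part (3 mm from half length toward the cap); axes as its body. Gripped here, the fingers go down between the two clips. Resting on the lips, this point is about 18 mm above the seat; a push of 4 to 10 N spreads the jaws, and over the last 6 mm they snap shut and draw the tube in with up to 15 N; so it stays when let go.
- tube_15_mid (a point): the same point of the slim tube (on its axis, 3 mm from half length toward the cap). Resting on the lips it is about 12 mm above the seat; the push is 3 to 8 N, and the jaws draw it in over the last 5 mm.
- tube_50_cap (a point): point on the thick tube's axis at the outer face of its orange cap, 55 mm from tube_50_mid.
- tube_15_cap (a point): point on the slim tube's axis near the outer face of its orange cap, 55 mm from tube_15_mid.
- tip_carton: loose plain lidded box, blue lid on a light grey base, 68 x 110 x 70 mm high, standing behind the tubes; origin at the centre of its underside. To be left where it is.
- timer: loose white pocket bench timer, 68 x 60 x 15 mm, lying on the bench in front of the rotator; origin at the centre of its underside. To be left where it is.
Things that resemble listed ones, but are neither listed nor needed, are in the scene too. What is meant by the tube_50 is not brown or purple, and is the larger of those in its own colour.

How it is judged:
By the outcome, as a careful person would: the job done as asked, in the order asked, and still so for the second after the job is handed in, with the robot touching nothing.
It also fails if it takes over 58 s, if anything falls off the work surface, if the arm or the gripper's body presses on something with over 40 N, if the wrist force passes 120 N, or if a joint passes its speed limit or range.

ROBOT

A 6-joint arm with a two-finger parallel gripper is mounted at the origin on a cart in front of the work surface, level with it; the furniture and walls round the work are solid. World frame = base frame: x ahead of the robot, y to its left, z up, the work surface at z = 0. Lengths are in m, angles in rad, forces in N, time in s.
With the tool pointing down it reaches from about 0.275 to 0.975 m from the base axis. Payload 8.4 kg.
Tool frame: the origin (TCP) lies between the finger pads; the fingertips stand 22 mm ahead of it and the grasp point (between the pads) lies 3 mm ahead of it (bot.tcp_to_tips is the distance from the TCP to the fingertips, in m); z points along the fingers, y is the line along which they close (so a half turn about z gives the same grasp; the last joint's range is limited). The gripper opens to 92 mm and grips with 3 to 60 N. Pads are 20 mm wide; open, the fingers measure 128 mm over their backs; the gripper's body (75 mm by 189 mm) begins 69 mm behind the grasp point.
Start: joints at [-1.25, 0.353, 1.633, -0, 1.155, -0.002], TCP at [0.198, -0.593, 0.237] pointing down, gripper open.
Joint ranges: [-2.63, 2.63], [-0.92, 2.1], [0.06, 2.66], [-1.3, 4.44], [0, 2.69], [-3.02, 3.02]. Speed limits (rad/s): [2.22, 2.22, 2.79, 3.14, 3.14, 3.14].

INTERFACE

Orientations are given as a 3x3 rotation matrix whose columns are the frame's x, y, z axes.
In Python, from plant import bot, cams gives the robot as it stands.
- The arm moves only by the shell command python3 -m pendant 'ROWS'. ROWS is JSON, a list of rows, each a list of 3 entries, a list of its own where there are three numbers: the shift along the tool's x, y, z in m, then the turn about the tool's z in degrees, then the opening, from 0 (shut) to 1 (fully open). A call has 1 to 10 rows; each row shifts and turns the commanded pose from where the row before left it, along the tool's axes as they then stand; what a row does not reach is not made up. A row lasts 1/8 s, in which the tool goes at most 62.5 mm and 10.7 degrees, less where a joint would pass 70% of its speed; a pose out of reach is approached as far as the arm can. A call is refused whole if a number of a shift passes 0.0625 or a number of a turn 10.7, either way. A call with a gripper value outside its range is refused whole. The fingers move at their own pace and stop on an object; the grip force is fixed at half the most. Time passes only in rows, so rows that do not move let the fingers close. It gives the time, the measured TCP pose, the force, the opening and the grip force at its end, in the units of the state.
- bot.get_state(): the state, without advancing time (a new reading comes with each control period).
- cams.get_image(name): name is "scene" or "top" or "wrist"; returns a dict with "pixels" (384x512x3 uint8, red, green, blue), "z_map" (384x512 float32, m along the optical axis (not along the pixel's ray), 0 where there is no reading), "mtx" (3x3 intrinsics, pixels), "rvec" (rotation vector, rad) and "tvec" (3), from world to camera coordinates, as OpenCV has them; the wrist camera has in their place "mount" (4x4, takes a point from camera to tool coordinates, whose origin is the TCP and whose axes are the flange's). Camera axes: x right, y down, z forward; pixel columns grow to the right and rows downward; lengths in m; the calibration is good to about 2 mm. A picture is of the moment at which its call begins: read the wrist's pose just before it.
- bot.close_job(): hands the job in; it is judged then, once.
The state is a dict: "t": time; "joint_positions": joint angles; "joint_velocities": joint speeds; "joint_torque": joint torques, N m; "ee_pos": TCP position; "eef_rot": TCP orientation; "contact_force": force on the tool from outside, world axes, zero at the start; "torque": the same for the moment, N m; "grip_width": finger opening in m; "finger_force": force on a finger pad.
Only numpy, scipy, OpenCV 4.12 (cv2) and the standard library are available. Lean on these libraries where they do the work, as an engineer would, in place of code of your own. Each camera call takes 0.05 s, during which the arm holds its last target. There are 200 camera calls.

## Working session

There is one attempt and no reset: what is moved stays moved. The work goes in short steps, Python scripts to look and compute and a shell command to move; the robot and the scene stay as the last step left them, time stands still between calls to the robot, and variables do not carry over. Pictures are saved under pics/ and viewed, at most 10 in all, crops included, and the job is handed in when it is done.

```bash
mkdir -p pics; ls; cat > h.py <<'E'
import numpy as np, cv2
from plant import bot, cams
def grab(n,f=None):
    st=bot.get_state(); im=cams.get_image(n)
    if n=='wrist':
        T=np.eye(4);T[:3,:3]=np.array(st['eef_rot']);T[:3,3]=st['ee_pos']
        im['c2w']=T@np.array(im['mount'])
    else:
        R=cv2.Rodrigues(np.array(im['rvec'],float))[0];M=np.eye(4);M[:3,:3]=R;M[:3,3]=np.ravel(im['tvec'])
        im['c2w']=np.linalg.inv(M)
    if f:
        cv2.imwrite('pics/'+f+'.png',im['pixels'][:,:,::-1])
        np.savez('pics/'+f+'.npz',p=im['pixels'],z=im['z_map'],K=im['mtx'],T=im['c2w'])
    return im
def cloud(f):
    d=np.load('pics/'+f+'.npz');z=d['z'];K=d['K'];T=d['T']
    v,u=np.mgrid[:z.shape[0],:z.shape[1]]
    P=np.stack([(u-K[0,2])/K[0,0]*z,(v-K[1,2])/K[1,1]*z,z],-1)
    W=P@T[:3,:3].T+T[:3,3]; W[z==0]=np.nan
    return d['p'],W
E
python3 - <<'E'
from h import *
s=bot.get_state();print({k:np.round(v,3).tolist() for k,v in s.items()})
a=grab('scene','s0');b=grab('top','t0')
cv2.imwrite('pics/both.png',cv2.resize(np.vstack([a['pixels'],b['pixels']])[:,:,::-1],None,fx=.78,fy=.78))
E
```

```text
pics
{'t': 0.0, 'joint_positions': [-1.25, 0.354, 1.634, 0.0, 1.155, -0.002], 'joint_velocities': [0.001, 0.001, 0.001, 0.001, 0.001, 0.001], 'joint_torque': [0.003, -59.383, -33.422, 0.07, 0.023, -0.0], 'ee_pos': [0.198, -0.592, 0.236], 'eef_rot': [[0.948, 0.317, -0.0], [0.317, -0.948, 0.001], [0.0, -0.001, -1.0]], 'contact_force': [-0.151, -0.098, 0.301], 'torque': [-0.001, -0.001, -0.037], 'finger_force': 0.0, 'grip_width': 0.092}
```

View pics/both.png

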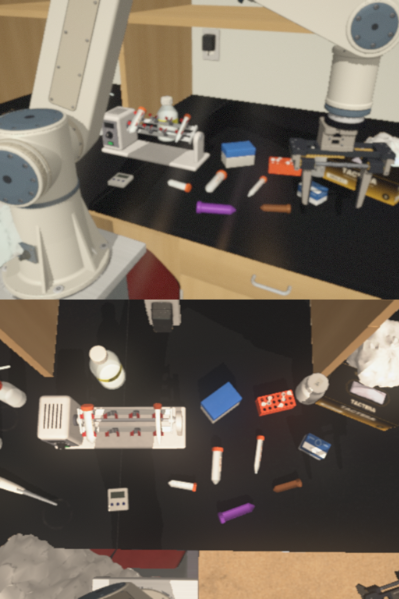

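The picture shows the rotator at left in the top view. The tubes to move stand near (217,465) thick and (260,455) slim, with decoys around them: a small whitish tube, a purple one and a brown one. I'll enlarge that area.

```bash
python3 - <<'E'
from h import *
p,W=cloud('t0')
c=cv2.resize(p[110:300,40:440,::-1],None,fx=2,fy=2,interpolation=cv2.INTER_CUBIC)
cv2.imwrite('pics/tc.png',c)
hsv=cv2.cvtColor(p,cv2.COLOR_RGB2HSV)
m=((hsv[...,0]<14)&(hsv[...,1]>130)&(hsv[...,2]>120)).astype(np.uint8)
n,l,s,ce=cv2.connectedComponentsWithStats(m)
for i in range(1,n):
    if s[i,4]>8:
        w=W[l==i]; print(ce[i].round(),s[i,4],np.nanmedian(w,0).round(3),np.nanmax(w[:,2]).round(3))
E
```

```text
[  0. 110.] 15 [0.707 0.421 0.132] 0.136
[353. 133.] 927 [ 0.696 -0.397  0.038] 0.046
[202. 136.] 63 [ 0.638 -0.038  0.182] 0.187
[111. 138.] 125 [0.631 0.151 0.183] 0.191
[105. 150.] 18 [0.609 0.168 0.171] 0.177
[118. 150.] 10 [0.61  0.139 0.171] 0.174
[135. 149.] 15 [0.61  0.104 0.173] 0.177
[167. 148.] 13 [0.614 0.036 0.17 ] 0.172
[169. 171.] 13 [0.57  0.034 0.141] 0.147
[107. 172.] 20 [0.565 0.168 0.144] 0.149
[121. 172.] 9 [0.566 0.137 0.146] 0.15
[137. 172.] 13 [0.566 0.103 0.145] 0.15
[334. 176.] 48 [ 0.588 -0.35   0.02 ] 0.027
[279. 191.] 73 [ 0.547 -0.214  0.031] 0.04
[369. 238.] 200 [ 0.437 -0.432  0.021] 0.028
[249. 241.] 46 [ 0.425 -0.143  0.024] 0.029
```

View pics/tc.png

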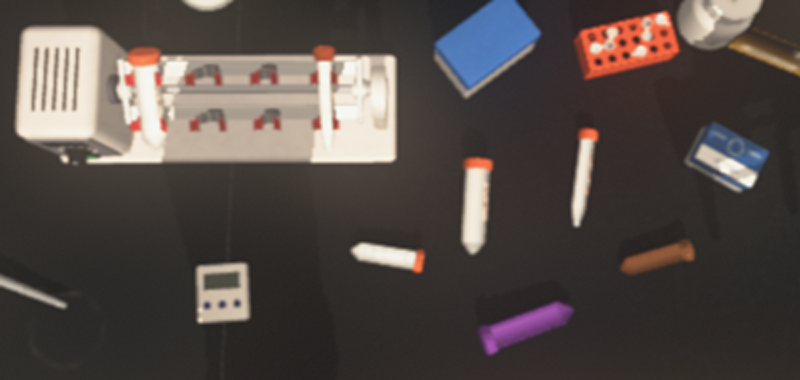

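The crop shows the thick tube with its cap at (478,162) and tail at (472,250), and the slim tube with its cap at (588,133) and tail at (576,224). The small tube at (390,257) is a decoy. Next I'll fit the axes of the loose tubes, the mounted tubes and the housing.

```bash
cat >> h.py <<'E'
def fit(W,lo,hi,r,it=3):
    """cylinder-ish axis from top points in box lo..hi : returns centre, dir (cap to +x), extents"""
    P=W.reshape(-1,3);P=P[np.isfinite(P).all(1)];P=P[((P>lo)&(P<hi)).all(1)]
    c=np.median(P,0);d=np.linalg.svd(P-P.mean(0),full_matrices=False)[2][0]
    d*=np.sign(d[0])
    s=(P-c)@d
    return P,c,d,np.percentile(s,[1,99])
E
python3 - <<'E'
from h import *
p,W=cloud('t0')
def w(cx,cy): return W[110+cy//2,40+cx//2]
for n,c in dict(thickcap=(478,165),thicktail=(473,245),slimcap=(588,136),slimtail=(577,220),slimmid=(582,178),thickmid=(476,205)).items(): print(n,w(*c).round(3))
for n,lo,hi in [('thick',[.40,-.26,.008],[.58,-.17,.06]),('slim',[.44,-.37,.006],[.62,-.30,.05]),('mthick',[.50,.125,.125],[.66,.175,.2]),('mslim',[.50,-.06,.125],[.66,-.02,.2]),('house',[.5,.18,.14],[.7,.35,.18])]:
    P,c,d,e=fit(W,lo,hi,0);print(n,len(P),c.round(3),d.round(3),e.round(3),P.min(0).round(3),P.max(0).round(3))
    print('  ends',(c+d*e[0]).round(3),(c+d*e[1]).round(3))
E
```

```text
thickcap [ 0.544 -0.213  0.037]
thicktail [ 0.448 -0.207  0.027]
slimcap [ 0.583 -0.35   0.022]
slimtail [ 0.48  -0.336  0.008]
slimmid [ 0.531 -0.343  0.017]
thickmid [ 0.496 -0.212  0.027]
thick 536 [ 0.499 -0.211  0.027] [ 0.996 -0.043  0.079] [-0.058  0.052] [ 0.439 -0.229  0.011] [ 0.552 -0.196  0.04 ]
  ends [ 0.441 -0.209  0.023] [ 0.551 -0.214  0.031]
slim 318 [ 0.54  -0.343  0.016] [ 0.988 -0.136  0.072] [-0.065  0.053] [ 0.465 -0.361  0.006] [ 0.594 -0.309  0.027]
  ends [ 0.475 -0.334  0.011] [ 0.592 -0.351  0.02 ]
mthick 802 [0.601 0.148 0.158] [ 0.885 -0.021  0.465] [-0.061  0.042] [0.545 0.125 0.125] [0.644 0.174 0.191]
  ends [0.547 0.15  0.129] [0.639 0.148 0.178]
mslim 509 [ 0.612 -0.04   0.153] [ 0.895 -0.003  0.446] [-0.061  0.041] [ 0.552 -0.059  0.125] [ 0.649 -0.021  0.187]
  ends [ 0.557 -0.04   0.126] [ 0.648 -0.041  0.172]
house 2432 [0.606 0.244 0.162] [ 1.    -0.007  0.024] [-0.06   0.064] [0.545 0.183 0.14 ] [0.672 0.292 0.17 ]
  ends [0.546 0.244 0.161] [0.669 0.243 0.164]
```

```bash
python3 -m pendant '[[[0,0,0],10.6,1],[[0,0,0],10.6,1],[[0.0354,-0.0494,0],0,1],[[0.0354,-0.0494,0],0,1],[[0.0354,-0.0494,0],0,1],[[0.0354,-0.0494,0],0,1],[[0.0354,-0.0494,0],0,1],[[0.0354,-0.0494,0],0,1],[[0.0354,-0.0494,0],0,1],[[0.0354,-0.0494,0],0,1]]'
python3 -m pendant '[[[0,0,0],0,1],[[0,0,0],0,1]]'
python3 - <<'E'
from h import *
s=bot.get_state();print(np.round(s['ee_pos'],4),np.round(s['eef_rot'],3).tolist())
grab('wrist','w1')
E
```

```text
t: 1.35
ee_pos: [0.5007, -0.2095, 0.2365]
eef_rot: [[0.999, -0.047, -0.0], [-0.047, -0.999, -0.0], [-0.0, 0.0, -1.0]]
contact_force: [0.2, 0.1, -0.7]
grip_width: 0.092
finger_force: 0.0
t: 1.6
ee_pos: [0.4993, -0.2113, 0.2362]
eef_rot: [[0.999, -0.046, -0.001], [-0.046, -0.999, -0.0], [-0.001, 0.0, -1.0]]
contact_force: [-0.5, -0.6, 0.2]
grip_width: 0.0917
finger_force: 0.0
[ 0.4993 -0.2113  0.2362] [[0.999, -0.046, -0.001], [-0.046, -0.999, -0.0], [-0.001, 0.0, -1.0]]
```

View pics/w1.png

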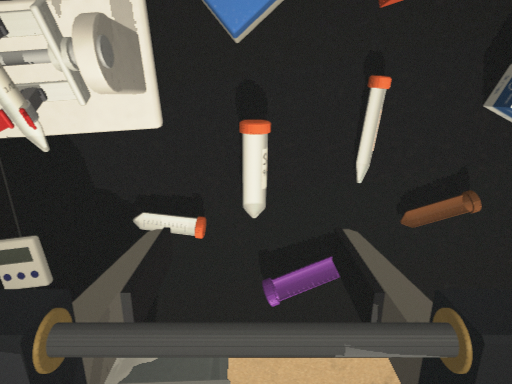

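The wrist view shows the thick tube upright, with its cap face at (256,121) and tail at (255,217), in line with the tool x axis. The slim tube's cap is at (379,78) and its tail at (361,181).

```bash
python3 - <<'E'
from h import *
p,W=cloud('w1')
for n,lo,hi in [('thick',[.40,-.26,.010],[.58,-.17,.06]),('slim',[.44,-.37,.007],[.62,-.30,.05])]:
    P,c,d,e=fit(W,lo,hi,0);print(n,len(P),c.round(4),d.round(3),'ends',(c+d*e[0]).round(4),(c+d*e[1]).round(4), np.percentile(P[:,2],[1,50,99]).round(3))
for u,v in [(256,122),(256,127),(256,150),(256,180),(255,212)]: print(W[v,u].round(4))
# thick silhouette edges
hsv=cv2.cvtColor(p,cv2.COLOR_RGB2HSV)
for v in (140,150,160,170,180,190):
    k=np.where((W[v,225:290,2]>.012))[0]+225; print(v,k[0],k[-1],W[v,k[0]].round(4),W[v,k[-1]].round(4))
E
```

```text
thick 2341 [ 0.5064 -0.2137  0.027 ] [ 0.997 -0.054  0.054] ends [ 0.4441 -0.2103  0.0236] [ 0.552  -0.2162  0.0295] [0.014 0.027 0.034]
slim 1593 [ 0.5459 -0.3439  0.0157] [ 0.99  -0.123  0.069] ends [ 0.4789 -0.3355  0.011 ] [ 0.5922 -0.3496  0.0189] [0.008 0.016 0.022]
[ 0.5521 -0.2173  0.0302]
[ 0.5473 -0.217   0.0341]
[nan nan nan]
[ 0.4885 -0.2146  0.0294]
[ 0.4488 -0.2118  0.0247]
140 243 267 [ 0.5326 -0.2022  0.0212] [ 0.5314 -0.2287  0.0213]
150 243 267 [ 0.5213 -0.2016  0.0202] [ 0.5201 -0.2283  0.0202]
160 243 267 [ 0.5098 -0.2009  0.0192] [ 0.5087 -0.228   0.0199]
170 243 267 [ 0.4984 -0.2003  0.0194] [ 0.4967 -0.2277  0.0176]
180 243 266 [ 0.486  -0.1996  0.017 ] [ 0.4859 -0.226   0.0216]
190 243 266 [ 0.4742 -0.199   0.0179] [ 0.4723 -0.2258  0.0157]
```

```bash
python3 -m pendant '[[[-0.0013,0.0027,0.0525],0,0.7],[[0,0,0.0525],0,0.7],[[0,0,0.0525],0,0.7],[[0,0,0.0420],0,0.7],[[0,0,0.0105],0,0.7],[[0,0,0],0,0.7],[[0,0,0],0,0],[[0,0,0],0,0],[[0,0,0],0,0],[[0,0,0],0,0]]'
python3 -m pendant '[[[0,0,0],0,0],[[0,0,0],0,0]]'
```

```text
t: 2.9
ee_pos: [0.4987, -0.214, 0.0271]
eef_rot: [[0.999, -0.047, 0.001], [-0.047, -0.999, -0.0], [0.001, 0.0, -1.0]]
contact_force: [0.6, -0.1, 1.8]
grip_width: 0.028
finger_force: 30.0
t: 3.15
ee_pos: [0.4987, -0.214, 0.0269]
eef_rot: [[0.999, -0.047, 0.001], [-0.047, -0.999, -0.0], [0.001, 0.0, -1.0]]
contact_force: [-0.7, 1.3, 6.7]
grip_width: 0.0285
finger_force: 30.0
```

```bash
python3 -m pendant '[[[0,0,-0.03],0,0],[[0,0,-0.06],0,0],[[0,0,-0.06],0,0],[[0,0,-0.06],0,0],[[0,0,-0.06],0,0],[[-0.0126,-0.0544,0],0,0],[[-0.0126,-0.0544,0],0,0],[[-0.0126,-0.0544,0],0,0],[[-0.0126,-0.0544,0],0,0],[[-0.0126,-0.0544,0],0,0]]'
python3 -m pendant '[[[0,0,0],0,0],[[0,0,0],0,0]]'
python3 - <<'E'
from h import *
grab('wrist','w2')
p,W=cloud('w2')
def show(n,P,c,d,e): print(n,len(P),c.round(4),d.round(4),'ends',(c+d*e[0]).round(4),(c+d*e[1]).round(4))
for n,lo,hi in [('mthick',[.50,.125,.14],[.66,.175,.2]),('mslim',[.50,-.06,.14],[.66,-.02,.2]),('house',[.53,.20,.155],[.7,.35,.18])]:
    P,c,d,e=fit(W,lo,hi,0);
    if len(P)>20: show(n,P,c,d,e); print(P.min(0).round(3),P.max(0).round(3))
E
```

```text
t: 4.4
ee_pos: [0.4475, 0.0623, 0.2965]
eef_rot: [[0.999, -0.047, 0.0], [-0.047, -0.999, -0.0], [0.0, 0.0, -1.0]]
contact_force: [0.7, -0.4, -0.5]
grip_width: 0.0283
finger_force: 30.0
t: 4.65
ee_pos: [0.4482, 0.0605, 0.2964]
eef_rot: [[0.999, -0.046, -0.0], [-0.046, -0.999, -0.001], [-0.0, 0.001, -1.0]]
contact_force: [-0.2, -0.2, -0.0]
grip_width: 0.0279
finger_force: 30.0
mthick 2288 [0.5835 0.1493 0.1514] [ 0.8684 -0.1072  0.4841] ends [0.5604 0.1522 0.1385] [0.6033 0.1469 0.1625]
[0.557 0.132 0.14 ] [0.605 0.172 0.17 ]
mslim 813 [ 0.5843 -0.0384  0.1446] [0.9059 0.2532 0.3393] ends [ 0.5651 -0.0437  0.1374] [ 0.5978 -0.0346  0.1496]
[ 0.563 -0.055  0.14 ] [ 0.599 -0.025  0.157]
house 5045 [0.5775 0.2302 0.1612] [ 0.8709 -0.4913  0.0082] ends [0.5459 0.2481 0.1609] [0.6057 0.2143 0.1614]
[0.549 0.206 0.155] [0.608 0.268 0.164]
```

View pics/w2.png

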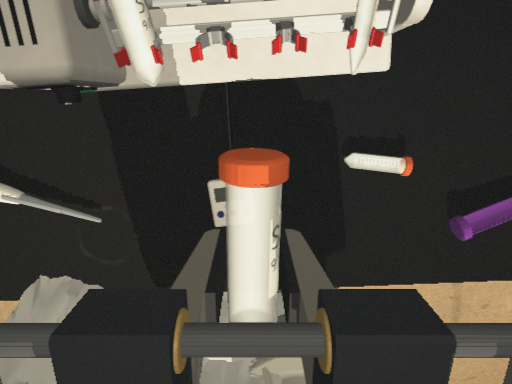

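The wrist view shows the thick tube held straight. The near clip lips are at (197,50)/(232,48) for the empty large pair and (279,46)/(302,44) for the empty slim pair. I'll locate the lips in 3D.

```bash
python3 - <<'E'
from h import *
for f in ('w2','t0'):
    p,W=cloud(f)
    hsv=cv2.cvtColor(p,cv2.COLOR_RGB2HSV)
    m=((((hsv[...,0]<8)|(hsv[...,0]>172))&(hsv[...,1]>140)&(hsv[...,2]>70))&(W[...,2]>.11)&(W[...,0]>.52)&(W[...,0]<.68)&(W[...,1]<.19)).astype(np.uint8)
    n,l,s,ce=cv2.connectedComponentsWithStats(m)
    for i in range(1,n):
        if s[i,4]>8:
            w=W[l==i];w=w[np.isfinite(w).all(1)]; print(f,ce[i].round(),s[i,4],w.mean(0).round(4),w.max(0).round(4),w.min(0).round(4))
p,W=cloud('w2')
for v,u0,u1 in [(20,90,180),(35,90,185),(30,340,400),(50,340,385)]:
    r=W[v,u0:u1]; k=np.where(r[:,2]>.125)[0]; print(v,[ (u0+i,*r[i].round(3)) for i in k[::6]])
# housing front top edge
for u in range(5,75,12):
    k=np.where(W[:100,u,2]>.155)[0]; print(u,k[-1],W[k[-1],u].round(4))
E
```

```text
w2 [352.  39.] 118 [ 0.5704 -0.029   0.1412] [ 0.5779 -0.0252  0.1466] [ 0.5636 -0.0329  0.1353]
w2 [376.  38.] 190 [ 0.5708 -0.0495  0.1402] [ 0.5782 -0.0455  0.1465] [ 0.564  -0.0537  0.134 ]
w2 [300.  43.] 165 [0.5698 0.0145 0.1399] [0.5774 0.018  0.1464] [0.5631 0.01   0.1252]
w2 [277.  44.] 135 [0.5694 0.0343 0.141 ] [0.5774 0.0388 0.1461] [0.5625 0.0306 0.1339]
w2 [231.  49.] 140 [0.5668 0.0734 0.1432] [0.5758 0.079  0.1497] [0.5598 0.0691 0.1211]
w2 [197.  52.] 164 [0.5659 0.1029 0.1436] [0.5745 0.1074 0.1493] [0.5591 0.099  0.1375]
w2 [157.  55.] 122 [0.5654 0.1368 0.1439] [0.573  0.1409 0.1499] [0.5587 0.1324 0.1368]
w2 [122.  58.] 179 [0.5645 0.1669 0.1437] [0.5729 0.1714 0.1498] [0.5579 0.1627 0.1374]
t0 [202. 136.] 60 [ 0.6387 -0.0384  0.1812] [ 0.6488 -0.0274  0.1875] [ 0.6314 -0.0478  0.1696]
t0 [112. 136.] 69 [0.6355 0.1527 0.1794] [0.6439 0.1698 0.1912] [0.6254 0.1375 0.1677]
t0 [118. 149.] 9 [0.6099 0.139  0.1708] [0.6146 0.1409 0.1742] [0.606  0.1369 0.1678]
t0 [167. 149.] 11 [0.6133 0.0359 0.1689] [0.6168 0.0381 0.1719] [0.6098 0.0341 0.166 ]
t0 [104. 150.] 14 [0.6
[... 1364 characters left out ...]
(np.int64(356), np.float64(0.577), np.float64(-0.033), np.float64(0.14)), (np.int64(362), np.float64(0.577), np.float64(-0.037), np.float64(0.141)), (np.int64(368), np.float64(0.577), np.float64(-0.042), np.float64(0.141)), (np.int64(374), np.float64(0.577), np.float64(-0.047), np.float64(0.141))]
50 [(np.int64(351), np.float64(0.563), np.float64(-0.033), np.float64(0.128)), (np.int64(357), np.float64(0.563), np.float64(-0.037), np.float64(0.131)), (np.int64(363), np.float64(0.562), np.float64(-0.042), np.float64(0.132))]
5 81 [0.5496 0.2632 0.155 ]
17 80 [0.5498 0.2522 0.1563]
29 79 [0.5502 0.2424 0.1557]
41 78 [0.5505 0.2321 0.156 ]
53 78 [0.5501 0.2226 0.1552]
65 74 [0.5528 0.212  0.1551]
```

```bash
python3 - <<'E'
from h import *
b=np.radians(1.8); X=np.array([np.cos(b),np.sin(b)]);Y=np.array([-X[1],X[0]])
for f in ('t0','s0','w2'):
    p,W=cloud(f);P=W.reshape(-1,3);P=P[np.isfinite(P).all(1)]
    xr=P[:,:2]@X; yr=P[:,:2]@Y
    for n,c,r in (('thick',(.565,.152),.014),('slim',(.5706,-.0393),.008)):
        y0=np.array(c)@Y; x0=np.array(c)@X
        for dx in (0,):
            m=(abs(yr-y0)<.006)&(xr>x0-.025)&(xr<x0+.062)&(P[:,2]>.11)&(P[:,2]<.21)
            if m.sum()<20: print(f,n,m.sum());continue
            A=xr[m];Z=P[m,2];B=yr[m]-y0
            # upper envelope per slice
            bins=np.arange(x0-.025,x0+.062,.005);q=[]
            for lo in bins:
                k=(A>=lo)&(A<lo+.005)
                if k.sum()>2:q.append((lo+.0025-x0,np.percentile(Z[k],90)))
            q=np.array(q);print(f,n,(q*1000).round(0).tolist())
            g=q[(q[:,0]<.058)]
            k=np.polyfit(g[:,0],g[:,1],1);print('  tilt',np.degrees(np.arctan(k[0])).round(1),'z at x0',k[1].round(4))
E
```

```text
t0 thick [[-23.0, 125.0], [-18.0, 135.0], [-13.0, 138.0], [-8.0, 141.0], [-3.0, 145.0], [2.0, 147.0], [7.0, 152.0], [12.0, 154.0], [17.0, 157.0], [22.0, 162.0], [27.0, 164.0], [32.0, 169.0], [37.0, 172.0], [42.0, 173.0], [47.0, 178.0], [52.0, 180.0], [57.0, 188.0], [62.0, 189.0]]
  tilt 35.2 z at x0 0.1453
t0 slim [[-23.0, 123.0], [-18.0, 125.0], [-13.0, 131.0], [-8.0, 135.0], [-3.0, 138.0], [2.0, 142.0], [7.0, 144.0], [12.0, 149.0], [17.0, 153.0], [22.0, 155.0], [27.0, 158.0], [32.0, 161.0], [37.0, 164.0], [42.0, 167.0], [47.0, 170.0], [52.0, 176.0], [57.0, 180.0], [62.0, 183.0]]
  tilt 34.3 z at x0 0.1394
s0 thick [[-23.0, 131.0], [-18.0, 132.0], [-13.0, 138.0], [-8.0, 142.0], [-3.0, 145.0], [2.0, 149.0], [7.0, 152.0], [12.0, 153.0], [17.0, 157.0], [22.0, 162.0], [27.0, 165.0], [32.0, 167.0], [37.0, 172.0], [42.0, 174.0], [47.0, 174.0], [52.0, 183.0], [57.0, 188.0], [62.0, 185.0]]
  tilt 34.2 z at x0 0.1461
s0 slim [[-23.0, 123.0], [-18.0, 127.0], [-13.0, 134.0], [-8.0, 140.0], [-3.0, 136.0], [2.0, 141.0], [7.0, 145.0], [12.0, 148.0], [17.0, 150.0], [22.0, 156.0], [27.0, 159.0], [32.0, 163.0], [37.0, 164.0], [42.0, 168.0], [47.0, 173.0], [52.0, 180.0], [57.0, 177.0], [62.0, 183.0]]
  tilt 34.3 z at x0 0.1401
w2 thick [[-23.0, 124.0], [-18.0, 133.0], [-13.0, 136.0], [-8.0, 140.0], [-3.0, 143.0], [2.0, 146.0], [7.0, 149.0], [12.0, 153.0], [17.0, 156.0], [22.0, 159.0], [27.0, 162.0], [32.0, 166.0], [37.0, 168.0]]
  tilt 34.5 z at x0 0.1437
w2 slim [[-23.0, 120.0], [-18.0, 125.0], [-13.0, 130.0], [-8.0, 134.0], [-3.0, 137.0], [2.0, 140.0], [7.0, 144.0], [12.0, 146.0], [17.0, 150.0], [22.0, 154.0], [27.0, 154.0]]
  tilt 34.1 z at x0 0.1378
```

```bash
python3 -m pendant '[[[0,0,0],-4.45,0],[[0.0181,-0.0456,0],0,0],[[0.0181,-0.0456,0],0,0],[[0.0181,-0.0456,0],0,0],[[0.0181,-0.0456,0],0,0],[[0,0,0.05],0,0],[[0,0,0.046],0,0],[[0,0,0],0,0],[[0,0,0],0,0]]'
python3 -m pendant '[[[0,0,0.005],0,0],[[0,0,0.005],0,0],[[0,0,0.005],0,0],[[0,0,0],0,0]]'
```

```text
t: 5.82
ee_pos: [0.5164, 0.2446, 0.202]
eef_rot: [[1.0, 0.029, 0.001], [0.029, -1.0, 0.001], [0.001, -0.0, -1.0]]
contact_force: [0.2, -0.7, -1.0]
grip_width: 0.028
finger_force: 30.0
t: 6.32
ee_pos: [0.5151, 0.2454, 0.1858]
eef_rot: [[1.0, 0.031, 0.0], [0.031, -1.0, 0.0], [0.0, -0.0, -1.0]]
contact_force: [-1.7, 0.0, 3.5]
grip_width: 0.0285
finger_force: 30.0
```

Contact is light at 3.5 N, as expected. I'll continue down.

```bash
python3 -m pendant '[[[0,0,0.004],0,0],[[0,0,0.004],0,0],[[0,0,0.004],0,0],[[0,0,0],0,0]]'
python3 -m pendant '[[[0,0,0.004],0,0],[[0,0,0.004],0,0],[[0,0,0.001],0,0],[[0,0,0],0,0]]'
python3 - <<'E'
from h import *
grab('wrist','w3')
st=bot.get_state();t=np.array(st['ee_pos'])
p,W=cloud('w3')
x=slice(0,512)
P=W.reshape(-1,3);P=P[np.isfinite(P).all(1)]
m=(abs(P[:,1]-t[1])<.003)&(P[:,0]>t[0]-.03)&(P[:,0]<t[0]+.075)&(P[:,2]>.12)
A=P[m]
for lo in np.arange(-.03,.075,.006):
    k=(A[:,0]-t[0]>=lo)&(A[:,0]-t[0]<lo+.006)
    if k.any(): print(round(lo+.003,3),np.percentile(A[k,2],[50,90]).round(4))
E
```

```text
t: 6.82
ee_pos: [0.5148, 0.2451, 0.1738]
eef_rot: [[1.0, 0.031, -0.001], [0.031, -1.0, -0.0], [-0.001, 0.0, -1.0]]
contact_force: [-3.4, -0.7, 5.5]
grip_width: 0.0283
finger_force: 30.0
t: 7.32
ee_pos: [0.5153, 0.2451, 0.1652]
eef_rot: [[1.0, 0.031, 0.001], [0.031, -1.0, -0.0], [0.001, 0.0, -1.0]]
contact_force: [-2.2, -1.7, 6.5]
grip_width: 0.0285
finger_force: 30.0
-0.027 [0.1512 0.1528]
-0.021 [0.1556 0.1572]
-0.015 [0.1599 0.1617]
-0.009 [0.1645 0.1664]
-0.003 [0.169  0.1707]
0.003 [0.1736 0.1752]
0.009 [0.1778 0.1796]
0.015 [0.1825 0.1842]
0.021 [0.2485 0.2492]
0.027 [0.2466 0.2487]
0.033 [0.1976 0.1987]
0.039 [0.1916 0.195 ]
0.045 [0.1836 0.1869]
0.051 [0.1744 0.1783]
0.057 [0.1617 0.1625]
0.063 [0.1616 0.1625]
0.069 [0.1617 0.1623]
0.075 [0.1617 0.1624]
```

View pics/w3.png

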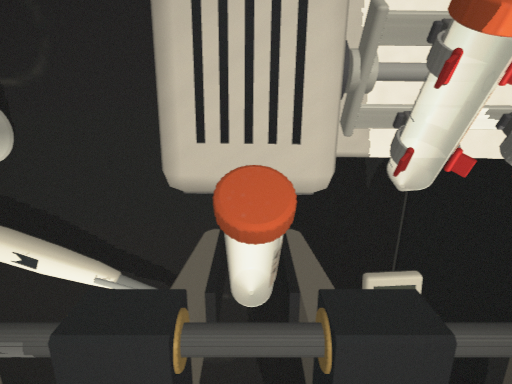

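The wrist view shows the tube pivoted on the housing's front edge, cap at (255,205) raised; the slope measures about 36.7°. The full thick tube is visible at the right, so I'll use it to refine the carrier tilt.

```bash
python3 -m pendant '[[[0,0,-0.06],0,0],[[0,0,-0.06],0,0],[[0,0,0],0,0]]'
python3 - <<'E'
from h import *
from scipy.optimize import least_squares
p,W=cloud('w3');P=W.reshape(-1,3)
hsv=cv2.cvtColor(p,cv2.COLOR_RGB2HSV).reshape(-1,3)
b=np.radians(1.8); X=np.array([np.cos(b),np.sin(b)]);Y=np.array([-X[1],X[0]])
x=P[:,:2]@X;y=P[:,:2]@Y
y0=np.array([.565,.152])@Y
m=np.isfinite(x)&(hsv[:,1]<60)&(abs(y-y0)<.013)&(x>.555)&(x<.615)&(P[:,2]>.12)&(P[:,2]<.19)
def res(q,xx,yy,zz): # axis: z=a+t*(x-.59), y=c+e*(x-.59)
    th=np.arctan(q[1]); dz=(zz-(q[0]+q[1]*(xx-.59)))*np.cos(th)
    return np.hypot(dz,yy-q[2]-q[3]*(xx-.59))-.014
s=least_squares(res,[.145,.6,y0,0],args=(x[m],y[m],P[m,2]),loss='soft_l1',f_scale=.001)
q=s.x;print(m.sum(),'axis z at .59',q[0],'tilt',np.degrees(np.arctan(q[1])),'y',q[2]-y0,'yaw',np.degrees(q[3]),np.abs(s.fun).mean())
th=np.arctan(q[1]);zs=.115+.036*np.cos(th);xs=.59+(zs-q[0])/q[1]
sy=q[2]-.064; S=xs*X+sy*Y; print('clip_large',S,zs); S2=xs*X+(sy-.064)*Y; print('clip_slim',S2,zs)
E
```

```text
t: 7.75
ee_pos: [0.5175, 0.2464, 0.2896]
eef_rot: [[0.999, 0.031, 0.008], [0.031, -1.0, 0.004], [0.008, -0.003, -1.0]]
contact_force: [0.4, 0.6, -1.0]
grip_width: 0.0283
finger_force: 30.0
6004 axis z at .59 0.13984051551186957 tilt 33.56727794990254 y -0.00031053426210869706 yaw -0.5109682376587447 0.0004522771106037181
clip_large [0.59528051 0.08860932] 0.14499653743346239
clip_slim [0.5972908 0.0246409] 0.14499653743346239
```

```bash
python3 -m pendant '[[[0.0156,0.0532,0],0,0],[[0.0156,0.0532,0],0,0],[[0.0156,0.0532,0],0,0],[[0,0,0.0435],0,0],[[0,0,0.0435],0,0],[[0,0,0],0,0],[[0,0,0],0,0]]'
cat > ax.py <<'E'
from h import *
import sys
from scipy.optimize import least_squares
f,r,yw=sys.argv[1],float(sys.argv[2]),float(sys.argv[3])
st=bot.get_state();t=np.array(st['ee_pos']);R=np.array(st['eef_rot'])
grab('wrist',f);p,W=cloud(f);P=W.reshape(-1,3);hsv=cv2.cvtColor(p,cv2.COLOR_RGB2HSV).reshape(-1,3)
D=(P-t)@R; x,y,z=D[:,0],D[:,1],-D[:,2]
m=np.isfinite(x)&(hsv[:,1]<60)&(hsv[:,2]>90)&(abs(y)<r)&(abs(x)<.035)&(z>-.06)&(z<.045)
def res(q):
    th=np.arctan(q[1]);return np.hypot((z[m]-q[0]-q[1]*x[m])*np.cos(th),y[m]-q[2]-q[3]*x[m])-r
s=least_squares(res,[-.011,.6,0,0],loss='soft_l1',f_scale=.001);q=s.x
print('tcp',t.round(4),m.sum(),'axis z rel tcp',q[0].round(4),'tilt',np.degrees(np.arctan(q[1])).round(1),'y off(tool)',q[2].round(4),'skew',np.degrees(q[3]).round(1),np.abs(s.fun).mean().round(4))
o=(hsv[:,0]<12)&(hsv[:,1]>150)&(hsv[:,2]>100)&np.isfinite(x)&(abs(y)<.02)&(abs(x)<.1)&(z>-.01)&(z<.08)
th=np.arctan(q[1]); 
if o.any(): print('cap face along axis from mid-at-tcp',np.percentile(x[o]*np.cos(th)+(z[o]-q[0])*np.sin(th),[2,98]).round(4))
E
python3 ax.py w4 .014 1.8
```

```text
t: 8.62
ee_pos: [0.5672, 0.0873, 0.1983]
eef_rot: [[1.0, 0.031, 0.0], [0.031, -1.0, 0.0], [0.0, -0.0, -1.0]]
contact_force: [0.6, 0.7, 0.1]
grip_width: 0.0277
finger_force: 30.0
tcp [0.5672 0.0873 0.1983] 2833 axis z rel tcp -0.0113 tilt 35.5 y off(tool) -0.0001 skew 0.8 0.0002
cap face along axis from mid-at-tcp [0.0439 0.0546]
```

```bash
python3 -m pendant '[[[0.0083,-0.0004,0.0125],0,0],[[0.0083,0,0.0125],0,0],[[0,0,0],0,0],[[0,0,0],0,0]]'
python3 -m pendant '[[[0.0022,0,0.0033],0,0],[[0.0022,0,0.0033],0,0],[[0.0022,0,0.0033],0,0],[[0,0,0],0,0]]'
python3 -m pendant '[[[0.0022,0,0.0033],0,0],[[0.0022,0,0.0033],0,0],[[0,0,0],0,0]]'
```

```text
t: 9.18
ee_pos: [0.583, 0.088, 0.1723]
eef_rot: [[1.0, 0.03, -0.001], [0.03, -1.0, -0.0], [-0.001, 0.0, -1.0]]
contact_force: [-1.5, -0.9, 0.1]
grip_width: 0.0282
finger_force: 30.0
t: 9.68
ee_pos: [0.5902, 0.0883, 0.1625]
eef_rot: [[1.0, 0.03, 0.001], [0.03, -1.0, 0.0], [0.001, -0.0, -1.0]]
contact_force: [2.2, -1.2, -5.9]
grip_width: 0.0283
finger_force: 30.0
t: 10.05
ee_pos: [0.5942, 0.0884, 0.1559]
eef_rot: [[1.0, 0.03, -0.001], [0.03, -1.0, 0.0], [-0.001, -0.0, -1.0]]
contact_force: [-2.3, 0.1, 1.9]
grip_width: 0.0277
finger_force: 32.3
```

```bash
python3 -m pendant '[[[0.0011,0,0.0016],0,0],[[0,0,0],0,0]]'
python3 -m pendant '[[[0.0006,0,0.0009],0,0],[[0,0,0],0,0]]'; python3 ax.py w5 .014 1.8
```

```text
t: 10.3
ee_pos: [0.5945, 0.0884, 0.1556]
eef_rot: [[1.0, 0.03, -0.002], [0.03, -1.0, -0.0], [-0.002, -0.0, -1.0]]
contact_force: [-10.4, -0.6, 16.7]
grip_width: 0.0283
finger_force: 33.3
t: 10.55
ee_pos: [0.5946, 0.0884, 0.1555]
eef_rot: [[1.0, 0.03, -0.003], [0.03, -1.0, -0.0], [-0.003, -0.0, -1.0]]
contact_force: [-14.6, -0.3, 25.1]
grip_width: 0.0282
finger_force: 33.6
tcp [0.5946 0.0884 0.1555] 2980 axis z rel tcp -0.0107 tilt 33.2 y off(tool) -0.0001 skew 0.4 0.0002
cap face along axis from mid-at-tcp [0.0239 0.0542]
```

```bash
python3 -m pendant '[[[-0.0015,0,-0.0023],0,0],[[0,0,0],0,0.45],[[0,0,0],0,0.45],[[0,0,0],0,0.45]]'
python3 -m pendant '[[[0,0,-0.03],0,0.45],[[0,0,-0.06],0,0.45],[[0,0,-0.06],0,0.45],[[-0.05,0,-0.01],0,0.6],[[-0.05,0,0],0,1],[[0,0,0],0,1],[[0,0,0],0,1]]'
python3 - <<'E'
from h import *
from scipy.optimize import least_squares
grab('wrist','w6')
p,W=cloud('w6');P=W.reshape(-1,3)
hsv=cv2.cvtColor(p,cv2.COLOR_RGB2HSV).reshape(-1,3)
b=np.radians(1.8); X=np.array([np.cos(b),np.sin(b)]);Y=np.array([-X[1],X[0]])
x=P[:,:2]@X;y=P[:,:2]@Y
for n,c,r in (('old',(.565,.1517),.014),('new',(.5670,.0877),.014),('slim',(.5706,-.0393),.008)):
    y0=np.array(c)@Y
    m=np.isfinite(x)&(hsv[:,1]<60)&(abs(y-y0)<r-.001)&(x>.555)&(x<.62)&(P[:,2]>.125)&(P[:,2]<.19)
    def res(q):
        th=np.arctan(q[1]); return np.hypot((P[m,2]-(q[0]+q[1]*(x[m]-.59)))*np.cos(th),y[m]-q[2]-q[3]*(x[m]-.59))-r
    s=least_squares(res,[.14,.65,y0,0],loss='soft_l1',f_scale=.001);q=s.x
    print(n,m.sum(),'z',q[0].round(4),'tilt',np.degrees(np.arctan(q[1])).round(1),'y',q[2].round(4),np.degrees(q[3]).round(1),np.abs(s.fun).mean().round(4))
E
```

```text
t: 11.1
ee_pos: [0.5945, 0.0886, 0.1556]
eef_rot: [[1.0, 0.03, -0.0], [0.03, -1.0, 0.0], [-0.0, -0.0, -1.0]]
contact_force: [-1.9, 2.2, -1.0]
grip_width: 0.0415
finger_force: 1.3
t: 11.98
ee_pos: [0.4958, 0.0854, 0.3165]
eef_rot: [[1.0, 0.031, 0.002], [0.031, -1.0, 0.0], [0.002, -0.0, -1.0]]
contact_force: [0.2, -0.7, -0.2]
grip_width: 0.0793
finger_force: 0.0
old 1991 z 0.14 tilt 33.5 y 0.1336 -0.6 0.0005
new 2022 z 0.1405 tilt 32.6 y 0.0697 -0.5 0.0004
slim 1168 z 0.1417 tilt 33.5 y -0.0583 -0.7 0.0005
```

View pics/w6.png

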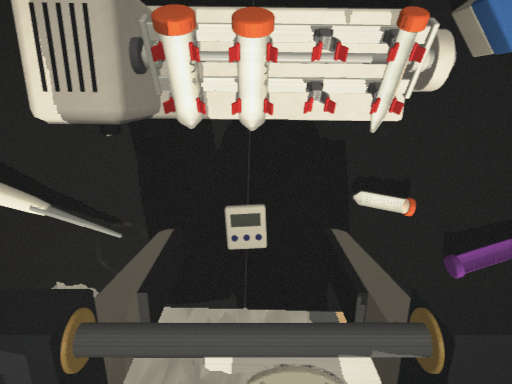

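The view shows the thick tube seated beside the old one, and the fit agrees within about 0.5 mm. The timer at (246,227) is untouched. Next is the slim tube.

```bash
python3 -m pendant '[[[0,0,0],9,1],[[0.0116,0.0525,0.007],0,1],[[0.0116,0.0525,0.007],0,1],[[0.0116,0.0525,0.007],0,1],[[0.0116,0.0525,0.007],0,1],[[0.0116,0.0525,0.007],0,1],[[0.0116,0.0525,0.007],0,1],[[0.0116,0.0525,0.007],0,1],[[0.0116,0.0525,0.007],0,1]]'
python3 -m pendant '[[[0,0,0.03],0,1],[[0,0,0],0,1],[[0,0,0],0,1]]'
python3 - <<'E'
from h import *
st=bot.get_state();t=np.array(st['ee_pos']);R=np.array(st['eef_rot']);grab('wrist','w7')
p,W=cloud('w7');D=((W-t)@R);wz=W[...,2]
m=(wz>.009)&(wz<.045)&(abs(D[...,1])<.03)&(abs(D[...,0])<.085)
hsv=cv2.cvtColor(p,cv2.COLOR_RGB2HSV)
print(np.percentile(D[m][:,0],[0.5,99.5]).round(4))
for lo in np.arange(-.07,.07,.01):
    k=m&(D[...,0]>=lo)&(D[...,0]<lo+.01)
    if k.any(): a=D[k][:,1];print(round(lo+.005,3),a.min().round(4),a.max().round(4),((a.min()+a.max())/2).round(4),wz[k].max().round(4))
E
```

```text
t: 13.15
ee_pos: [0.5346, -0.3459, 0.2589]
eef_rot: [[0.992, -0.127, 0.0], [-0.127, -0.992, -0.0], [0.0, 0.0, -1.0]]
contact_force: [0.9, 1.2, 0.4]
grip_width: 0.0921
finger_force: 0.0
t: 13.52
ee_pos: [0.5343, -0.3431, 0.2302]
eef_rot: [[0.992, -0.126, 0.0], [-0.126, -0.992, -0.0], [0.0, 0.0, -1.0]]
contact_force: [-0.0, -0.1, 0.4]
grip_width: 0.092
finger_force: 0.0
[-0.0559  0.0595]
-0.055 -0.0019 0.0052 0.0017 0.012
-0.045 -0.0043 0.0076 0.0016 0.0151
-0.035 -0.0055 0.0088 0.0016 0.0174
-0.025 -0.0054 0.0086 0.0016 0.0164
-0.015 -0.0054 0.0097 0.0022 0.018
-0.005 -0.0054 0.0096 0.0021 0.0181
0.005 -0.0053 0.0106 0.0027 0.0185
0.015 -0.0053 0.0107 0.0027 0.0195
0.025 -0.0052 0.0105 0.0026 0.02
0.035 -0.0052 0.0105 0.0026 0.0205
0.045 -0.0084 0.0136 0.0026 0.0232
0.055 -0.0084 0.0135 0.0025 0.0236
```

```bash
python3 -m pendant '[[[0.005,0.0023,0.05],0.7,0.7],[[0,0,0.055],0,0.6],[[0,0,0.055],0,0.6],[[0,0,0.035],0,0.6],[[0,0,0.0105],0,0.6],[[0,0,0],0,0.6],[[0,0,0],0,0],[[0,0,0],0,0],[[0,0,0],0,0],[[0,0,0],0,0]]'
python3 -m pendant '[[[0,0,0],0,0],[[0,0,0],0,0]]'
```

```text
t: 14.82
ee_pos: [0.5384, -0.346, 0.0248]
eef_rot: [[0.99, -0.139, 0.0], [-0.139, -0.99, -0.0], [0.0, 0.0, -1.0]]
contact_force: [0.4, -0.5, -0.7]
grip_width: 0.0172
finger_force: 0.0
t: 15.08
ee_pos: [0.5384, -0.346, 0.0246]
eef_rot: [[0.99, -0.138, 0.0], [-0.138, -0.99, -0.0], [0.0, 0.0, -1.0]]
contact_force: [-0.8, 0.4, 3.2]
grip_width: 0.0151
finger_force: 30.0
```

```bash
python3 -m pendant '[[[0,0,-0.03],0,0],[[0,0,-0.06],0,0],[[0,0,-0.06],0,0],[[0,0,-0.06],0,0],[[0,0,-0.06],0,0],[[0,0,0],-9.75,0]]'
python3 -m pendant '[[[-0.0004,-0.0592,0],0,0],[[-0.0004,-0.0592,0],0,0],[[-0.0004,-0.0592,0],0,0],[[-0.0004,-0.0592,0],0,0],[[-0.0004,-0.0592,0],0,0],[[-0.0004,-0.0592,0],0,0],[[-0.0004,-0.0592,0],0,0],[[-0.0004,-0.0592,0],0,0],[[-0.0004,-0.0592,0],0,0],[[-0.0004,-0.0592,0],0,0]]'
python3 -m pendant '[[[0,0,0],0,0],[[0,0,0],0,0],[[0,0,0],0,0]]'
```

```text
t: 15.82
ee_pos: [0.5403, -0.3473, 0.3003]
eef_rot: [[0.999, 0.034, 0.008], [0.034, -0.999, -0.005], [0.008, 0.005, -1.0]]
contact_force: [1.1, 0.2, 0.0]
grip_width: 0.0147
finger_force: 30.0
t: 17.08
ee_pos: [0.5152, 0.2475, 0.2943]
eef_rot: [[1.0, 0.031, 0.0], [0.031, -1.0, -0.0], [0.0, 0.0, -1.0]]
contact_force: [0.5, -0.4, 0.4]
grip_width: 0.0151
finger_force: 30.0
t: 17.45
ee_pos: [0.5158, 0.2443, 0.2943]
eef_rot: [[1.0, 0.03, -0.0], [0.03, -1.0, -0.0], [-0.0, 0.0, -1.0]]
contact_force: [0.3, -0.4, -0.5]
grip_width: 0.0148
finger_force: 30.0
```

```bash
python3 -m pendant '[[[0,0,0.05],0,0],[[0,0,0.047],0,0],[[0,0,0.005],0,0],[[0,0,0.005],0,0],[[0,0,0.005],0,0],[[0,0,0],0,0]]'
python3 -m pendant '[[[0,0,0.004],0,0],[[0,0,0.004],0,0],[[0,0,0.004],0,0],[[0,0,0],0,0]]'
python3 -m pendant '[[[0,0,0.004],0,0],[[0,0,0.004],0,0],[[0,0,0],0,0]]'; python3 ax.py w8 .008 1.8
```

```text
t: 18.2
ee_pos: [0.5167, 0.2459, 0.1839]
eef_rot: [[1.0, 0.031, 0.003], [0.031, -1.0, 0.001], [0.003, -0.001, -1.0]]
contact_force: [0.5, 0.6, 4.7]
grip_width: 0.0145
finger_force: 30.0
t: 18.7
ee_pos: [0.5167, 0.2461, 0.1717]
eef_rot: [[1.0, 0.032, 0.002], [0.031, -1.0, 0.001], [0.003, -0.001, -1.0]]
contact_force: [-1.1, -1.3, 5.3]
grip_width: 0.0149
finger_force: 30.0
t: 19.08
ee_pos: [0.5167, 0.2463, 0.1639]
eef_rot: [[1.0, 0.031, 0.003], [0.031, -1.0, 0.001], [0.003, -0.001, -1.0]]
contact_force: [-1.7, 0.3, 6.3]
grip_width: 0.0146
finger_force: 30.0
tcp [0.5167 0.2463 0.1639] 1967 axis z rel tcp -0.0144 tilt 33.9 y off(tool) -0.0004 skew -0.2 0.0002
cap face along axis from mid-at-tcp [0.0453 0.0562]
```

```bash
python3 -m pendant '[[[0,0,0.001],0,0],[[0,0,-0.06],0,0],[[0,0,-0.06],0,0],[[0.0112,0.056,0],0,0],[[0.0112,0.056,0],0,0],[[0.0112,0.056,0],0,0],[[0.0112,0.056,0],0,0],[[0,0,0.041],0,0],[[0,0,0.041],0,0],[[0,0,0],0,0]]'
python3 -m pendant '[[[0,0,0],0,0],[[0,0,0],0,0]]'; python3 ax.py w9 .008 1.8
python3 - <<'E'
from h import *
p,W=cloud('w9')
hsv=cv2.cvtColor(p,cv2.COLOR_RGB2HSV)
m=((((hsv[...,0]<8)|(hsv[...,0]>172))&(hsv[...,1]>140)&(hsv[...,2]>70))&(W[...,2]>.11)&(W[...,0]>.52)&(W[...,0]<.68)&(W[...,1]<.05)&(W[...,1]>0)).astype(np.uint8)
n,l,s,ce=cv2.connectedComponentsWithStats(m)
for i in range(1,n):
    if s[i,4]>25:
        w=W[l==i];w=w[np.isfinite(w).all(1)]; print(ce[i].round(),s[i,4],w.mean(0).round(4))
E
```

```text
t: 20.38
ee_pos: [0.5656, 0.0229, 0.1973]
eef_rot: [[1.0, 0.031, -0.005], [0.031, -1.0, -0.0], [-0.005, 0.0, -1.0]]
contact_force: [0.0, 0.3, -0.3]
grip_width: 0.0148
finger_force: 30.0
t: 20.62
ee_pos: [0.5687, 0.0235, 0.2014]
eef_rot: [[0.999, 0.032, 0.003], [0.032, -0.999, 0.0], [0.003, -0.0, -1.0]]
contact_force: [0.8, 0.2, -0.3]
grip_width: 0.015
finger_force: 30.0
tcp [0.5687 0.0235 0.2014] 1995 axis z rel tcp -0.0144 tilt 33.2 y off(tool) -0.0004 skew -0.1 0.0002
cap face along axis from mid-at-tcp [0.0452 0.0562]
[248. 182.] 911 [0.6104 0.0285 0.1975]
[271. 161.] 285 [0.6146 0.0152 0.1682]
[245. 187.] 44 [0.6136 0.0284 0.2194]
[270. 218.] 86 [0.5796 0.0133 0.1672]
```

```bash
python3 -m pendant '[[[0.0088,-0.0002,0.0134],0,0],[[0.0088,0,0.0134],0,0],[[0,0,0],0,0],[[0,0,0],0,0]]'
python3 -m pendant '[[[0.0022,0,0.0033],0,0],[[0.0022,0,0.0033],0,0],[[0,0,0],0,0]]'
python3 -m pendant '[[[0.0022,0,0.0033],0,0],[[0.0022,0,0.0033],0,0],[[0,0,0],0,0]]'
```

```text
t: 21.18
ee_pos: [0.5849, 0.0239, 0.1722]
eef_rot: [[1.0, 0.031, -0.001], [0.031, -1.0, -0.0], [-0.001, -0.0, -1.0]]
contact_force: [-0.3, -0.4, 0.4]
grip_width: 0.0152
finger_force: 30.0
t: 21.55
ee_pos: [0.5896, 0.024, 0.1659]
eef_rot: [[1.0, 0.031, 0.0], [0.031, -1.0, 0.0], [0.0, 0.0, -1.0]]
contact_force: [0.6, 0.3, -0.9]
grip_width: 0.015
finger_force: 30.0
t: 21.92
ee_pos: [0.5941, 0.0239, 0.1587]
eef_rot: [[1.0, 0.031, 0.0], [0.031, -1.0, -0.0], [0.0, 0.0, -1.0]]
contact_force: [2.6, -2.3, -6.1]
grip_width: 0.0149
finger_force: 30.0
```

Being drawn in. I'll press on to the stop.

```bash
python3 -m pendant '[[[0.0011,0,0.0016],0,0],[[0,0,0],0,0]]'
python3 -m pendant '[[[0.0011,0,0.0016],0,0],[[0,0,0],0,0]]'
```

```text
t: 22.18
ee_pos: [0.5943, 0.024, 0.1582]
eef_rot: [[1.0, 0.031, -0.002], [0.031, -1.0, -0.0], [-0.002, 0.0, -1.0]]
contact_force: [-3.6, -1.1, 7.5]
grip_width: 0.015
finger_force: 30.0
t: 22.42
ee_pos: [0.5946, 0.024, 0.158]
eef_rot: [[1.0, 0.031, -0.003], [0.031, -1.0, -0.0], [-0.003, 0.0, -1.0]]
contact_force: [-12.6, -1.8, 22.1]
grip_width: 0.0149
finger_force: 30.1
```

Firm stop, so it is home. I'll back off, release, retreat and verify.

```bash
python3 -m pendant '[[[-0.0011,0,-0.0017],0,0],[[0,0,0],0,0.33],[[0,0,0],0,0.33],[[0,0,0],0,0.33]]'
python3 -m pendant '[[[0,0,-0.03],0,0.33],[[0,0,-0.06],0,0.33],[[0,0,-0.06],0,0.33],[[-0.05,0,-0.01],0,0.6],[[-0.05,0,0],0,1],[[0,0,0],0,1],[[0,0,0],0,1]]'
python3 - <<'E'
from h import *
from scipy.optimize import least_squares
grab('wrist','w10')
p,W=cloud('w10');P=W.reshape(-1,3)
hsv=cv2.cvtColor(p,cv2.COLOR_RGB2HSV).reshape(-1,3)
b=np.radians(1.8); X=np.array([np.cos(b),np.sin(b)]);Y=np.array([-X[1],X[0]])
x=P[:,:2]@X;y=P[:,:2]@Y
for n,y0,r in (('old',.1336,.014),('new',.0697,.014),('newslim',.0057,.008),('slim',-.0583,.008)):
    m=np.isfinite(x)&(hsv[:,1]<60)&(abs(y-y0)<r-.001)&(x>.555)&(x<.62)&(P[:,2]>.125)&(P[:,2]<.19)
    def res(q):
        th=np.arctan(q[1]); return np.hypot((P[m,2]-(q[0]+q[1]*(x[m]-.59)))*np.cos(th),y[m]-q[2]-q[3]*(x[m]-.59))-r
    s=least_squares(res,[.14,.65,y0,0],loss='soft_l1',f_scale=.001);q=s.x
    print(n,m.sum(),'z',q[0].round(4),'tilt',np.degrees(np.arctan(q[1])).round(1),'y',q[2].round(4),np.degrees(q[3]).round(1),np.abs(s.fun).mean().round(4))
E
```

```text
t: 22.92
ee_pos: [0.5951, 0.0243, 0.1577]
eef_rot: [[1.0, 0.031, 0.0], [0.031, -1.0, 0.0], [0.0, -0.0, -1.0]]
contact_force: [-0.2, 0.2, -0.2]
grip_width: 0.0303
finger_force: 0.0
t: 23.8
ee_pos: [0.4959, 0.0212, 0.3183]
eef_rot: [[1.0, 0.031, 0.001], [0.031, -1.0, 0.0], [0.001, -0.0, -1.0]]
contact_force: [0.9, 0.2, -0.0]
grip_width: 0.0683
finger_force: 0.0
old 1990 z 0.14 tilt 33.6 y 0.1335 -0.9 0.0005
new 2009 z 0.1405 tilt 32.7 y 0.0697 -0.6 0.0005
newslim 1063 z 0.1412 tilt 32.1 y 0.0056 -0.6 0.0005
slim 1065 z 0.1418 tilt 33.5 y -0.0583 -0.7 0.0005
```

View pics/w10.png

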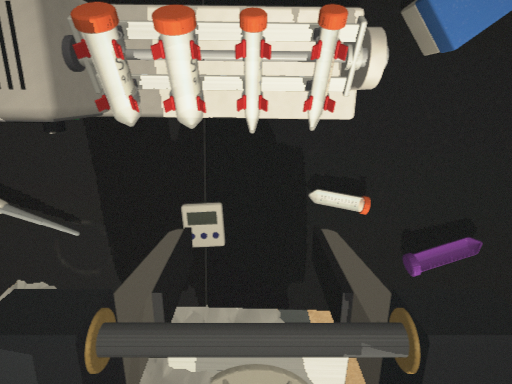

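The view shows four tubes in the rail (thick, thick, slim, slim) with caps at the raised end. The fits agree within about 0.6 mm with the tubes that were already loaded. The timer and box are in place.

```bash
python3 -c "
from plant import bot
print(bot.close_job())"
```

```text
the job is handed in; nothing more can be done
None
```

I clicked the thick tube and the slim tube into their clips with caps at the raised end, released both and handed the job in at about 24 s; the timer and the blue-lidded box were left alone.

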